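Fit the keyed output shaft into the worm gearbox and hold it home against its spring

ROBOT

A 6-joint arm with a two-finger parallel gripper is mounted at the origin on the work surface. World frame = base frame: x ahead of the robot, y to its left, z up, the work surface at z = 0. Lengths are in mm, angles in degrees, forces in N, time in s.
With the tool pointing down it reaches from about 300 to 850 mm from the base axis. Payload 4.2 kg.
Tool frame: the origin (TCP) lies at the very end of the fingers, on their centre line; the grasp point (between the pads) lies 19 mm behind it (env.grip_point_offset is the distance from the TCP to the grasp point, in mm); z points along the fingers, y is the line along which they close (so a half turn about z gives the same grasp; the last joint's range is limited). The gripper opens to 91 mm and grips with 3 to 60 N. Pads are 32 mm wide; open, the fingers measure 118 mm over their backs; the gripper's body (76 mm by 178 mm) begins 60 mm behind the grasp point.
Start: joints at [-73.854, 18.312, 89.639, -0, 72.044, -1.146], TCP at [170.916, -549.027, 213.976] pointing down, gripper open.
Joint ranges: [-177.97, 177.97], [-48.28, 115.42], [12.27, 149.76], [-77.06, 257.06], [2.81, 150.46], [-146.56, 146.56]. Speed limits (degrees/s): [147.25, 147.25, 180, 180, 180, 180].

INTERFACE

Orientations are given as [roll, pitch, yaw] about the fixed x, y, z axes, in that order (R = Rz(yaw) Ry(pitch) Rx(roll)).
In Python, from workcell import env gives the robot as it stands. The module is installed in compiled form; this text tells all that it offers.
- The arm moves only by the tool arm_command, never from a script. Its argument "rows" is a list of rows, each an object with "delta_pos": the shift along the tool's x, y, z in mm, a list of three; "roll": the turn about the tool's z in units of 5 degrees (1.0 is 5 degrees); "jaw": the opening in per cent of the stroke, from 0 (shut) to 100 (fully open). A call has 1 to 20 rows; each row is the pose to reach, as a shift and turn from the pose commanded when the call began, along the tool's axes at that moment; what a row does not reach only later rows make up. A row lasts 1/12 s, in which the tool goes at most 41.7 mm and 7.16 degrees, less where a joint would pass 70% of its speed; a pose out of reach is approached as far as the arm can. A call with a gripper value outside its range is refused whole. The fingers move at their own pace and stop on an object; "squeeze" is the grip in N (left out, the last holds). Time passes only in rows, so rows that repeat a pose let the fingers close. It gives the time, the measured TCP pose, the force, the opening and the grip force at its end, in the units of the state.
- env.state(): the state, without advancing time (a new reading comes with each control period).
- env.grab_frame(name): name is "side" or "top"; returns a dict with "img" (400x640x3 uint8, blue, green, red), "z_map" (400x640 float32, mm along the optical axis (not along the pixel's ray), 0 where there is no reading), "fov_y" (degrees; the focal length in pixels is half the picture's height over the tangent of half this angle, whatever the lens; pixels are square), "cx", "cy" (the principal point, pixels), "R" (3x3) and "t" (3): a world point X has camera coordinates R X + t. Camera axes: x right, y down, z forward; pixel columns grow to the right and rows downward; lengths in mm; the calibration is good to about 2 mm. A picture is of the moment at which its call begins.
- env.job_done(): hands the job in; it is judged then, once.
The state is a dict: "time_s": time; "qpos": joint angles; "qvel": joint speeds; "effort": joint torques, N m; "ee_pos": TCP position; "ee_rot": TCP orientation; "force": force on the tool from outside, world axes, zero at the start; "torque": the same for the moment, N m; "gripper_width": finger opening in mm; "gripper_force": force on a finger pad.
Only numpy, scipy, OpenCV 4.12 (cv2) and the standard library are available. Lean on these libraries where they do the work, as an engineer would, in place of code of your own. Each camera call takes 0.05 s, during which the arm holds its last target. There are 200 camera calls.

TASK

Pull the grey dust plug out of the gearbox's upright bore and drop it into the open steel canister, the only one without a lid. Then take the keyed shaft from its white stand by the square end, lower it nose first into the bore, turn it until its key slips into the keyway, and push it down against the wave spring until its collar sits fully home on the hub's rim. Finish like that, still gripping the shaft and pressing it home, as a colleague will now fit the retaining ring from below; leave everything else on the bench where it stands.

Things in the scene. Friction and masses are not known exactly. Their poses are not given: they have to be found in the camera images.
- gearbox: Aluminium worm gearbox, fixed, about 150 x 140 mm, lying on two steel bars, its hollow output hub pointing straight up. Origin on the bench under the hub's axis, z up. Round wheel housing 110 mm across; on its +x side, 64 mm from the axis, the horizontal worm housing (top 95 mm above the bench) with a motor flange 88 mm across (top 108 mm).
- hub_bore (a point): Point on the bore's axis level with the top of the hub's rim, 118 mm above the bench, the gearbox's highest part. z up, x points from the axis to the keyway, whose side a dark witness line on the rim marks; that is within 55 degrees of world +x (away from the robot). The worm locks the hub: it does not turn. Rim 60 mm outside, 48 mm inside diameter.
- hub_face (a point): Point on the bore's axis in the flat face within the rim, 5 mm below the rim's top; axes as hub_bore. Bore 26.5 mm diameter, open below, with one keyway 10 mm wide that reaches 17.8 mm from the axis and runs down the whole bore. A wave spring (37 to 46 mm diameter) stands on this face inside the rim, its top 4 mm above the rim.
- wave_spring (a joint): Compression of the wave spring in m: 0 free (top 4 mm above the hub's rim), 0.004 when pressed level with the rim. It takes about 4 N to start and 11 N when level, of which the shaft's own weight gives 4 to 6 N; then the rim stops the collar hard. Let go, it lifts the shaft again by 3 to 4 mm.
- dust_plug: Grey plastic dust plug standing loosely in the bore, 25 g. Origin on its axis at the underside of its flange, which rests on the face 5 mm below the rim; z up. Stem 23 mm diameter, 14 mm long, below; flange 33 mm diameter, 3 mm thick; round grip 20 mm diameter from 3 to 38 mm above the origin. The spring's top stands 9 mm above the origin.
- canister: The open steel canister, loose, 0.35 kg: outside 84 mm diameter (87 at the bead), inside 80 mm, 80 mm high, floor 3 mm thick. Origin at the centre of its underside, z up. It shares four places (two left, two right of the gearbox) at random with the two lidded canisters and the shaft stand.
- shaft_stand: White plastic block 76 x 76 x 70 mm, fixed, with a hole of 38 mm diameter, 64 mm deep, in which the shaft stands nose down, its collar on the top face. Origin at the centre of its underside.
- shaft: Steel keyed shaft, 0.4 to 0.6 kg, upright in the white stand. Origin on its axis at the underside of the collar (56 mm diameter, 8 mm thick), z up, x to the key. Below: 25 mm diameter down to -58 mm, the last 5 mm tapered to 18 mm; key 8 mm wide, from -10 to -40 mm, reaching 16.3 mm from the axis. Its plain nose enters the bore before the key meets the hub's face.
- shaft_grip (a point): Middle of the shaft's square end, 33 mm above the shaft's origin, for gripping: 18 x 18 mm, faces across the shaft's x and y, from 14 to 52 mm above the origin (a round neck from 8 to 14). A dark witness line on the collar's top marks the key's side, the shaft's x, within 35 degrees of world +x at the start. Home: the collar lies on the hub's rim.
- lidded_a: Closed steel canister, loose, 84 mm diameter, 96 mm high with its lid; leave alone. Origin under its centre.
- lidded_b: Second closed steel canister, the same.
- phone: Black phone lying flat, 74 x 152 x 9 mm; leave alone. Origin under its centre.
- torch: Orange and black torch lying down, 165 mm long, 47 mm across its head; leave alone. Origin under its middle.
- multimeter: Yellow and black multimeter lying flat, 90 x 185 x 55 mm; leave alone. Origin under its centre.
- organiser: Clear box of small parts, 127 x 187 x 36 mm; leave alone. Origin under its centre.
- screwdriver: Black screwdriver lying flat, 170 mm long; leave alone. Origin under its middle.
Mind the look-alikes: they are no part of the job. Several things have the shape of the dust_plug; the one meant has the colours described above.

How it is judged:
By the outcome, as a careful person would: the job done as asked, in the order asked, and still so for the second after the job is handed in, while the arm keeps its last pose, push and grip.
It also fails if it takes over 58 s, if anything falls off the work surface, if the arm or the gripper's body presses on something with over 40 N, if the wrist force passes 120 N, or if a joint passes its speed limit or range.

## Working session

There is one attempt and no reset: what is moved stays moved. The work goes in short steps, Python scripts to look and compute and a tool call to move; the robot and the scene stay as the last step left them, time stands still between calls to the robot, and variables do not carry over. Pictures are saved under pics/ and viewed, at most 10 in all, crops included, and the job is handed in when it is done.

Besides the shell and the picture viewer there is one more tool, called after "Call:" in YAML: its name, and indented under it one key for each argument. arm_command: Moves the arm, as the interface text tells. Its arguments: {"type":"object","properties":{"rows":{"type":"array"},"squeeze":{"type":"number"}},"required":["rows"]}

```bash
mkdir -p pics; cat > h.py <<'E'
import numpy as np, cv2, math
from workcell import env
def grab(n):
    f=env.grab_frame(n); f['f']=200/math.tan(math.radians(f['fov_y']/2)); f['R']=np.array(f['R']);f['t']=np.array(f['t']); return f
def cloud(f):
    z=f['z_map']; v,u=np.mgrid[0:400,0:640]
    P=np.dstack([(u-f['cx'])/f['f']*z,(v-f['cy'])/f['f']*z,z])
    return (P-f['t'])@f['R']   # R^T(P-t)
def ray(f,u,v,h):
    d=f['R'].T@np.array([(u-f['cx'])/f['f'],(v-f['cy'])/f['f'],1]); c=-f['R'].T@f['t']
    return c+d*(h-c[2])/d[2]
def proj(f,X):
    p=f['R']@np.array(X)+f['t']; return f['f']*p[:2]/p[2]+[f['cx'],f['cy']]
E
python3 - <<'E'
from h import *
print({k:v for k,v in env.state().items()})
for n in('top','side'):
    f=grab(n); cv2.imwrite(f'pics/{n}0.png',f['img']); print(n,f['f'],f['cx'],f['cy'],f['R'].round(3).tolist(),f['t'].round(1), (f['z_map']>0).mean())
E
```

```text
{'time_s': 0.0, 'qpos': array([-7.38522426e+01,  1.83513950e+01,  8.97073022e+01,  6.79472401e-04,
        7.20428961e+01, -1.14597958e+00]), 'qvel': array([-0.01436958,  0.03171764,  0.04264161, -0.06562518, -0.03896172,
        0.06295264]), 'effort': array([ 2.91189848e-03, -4.12460375e+01, -2.31972241e+01,  7.30384723e-02,
        4.57093993e-02, -1.54062764e-04]), 'ee_pos': array([ 170.79275749, -548.51620743,  213.11667149]), 'ee_rot': array([-1.79898440e+02, -2.67771603e-03,  1.72935246e+01]), 'force': array([ 0.03797096, -0.03925122, -0.15430579]), 'torque': array([ 0.02936305, -0.00427445, -0.00224281]), 'gripper_force': 0.0, 'gripper_width': 91.34073898643656}
top 494.88044153957526 316.9594660909436 194.77318751416868 [[-0.028, -1.0, 0.009], [-0.987, 0.026, -0.158], [0.158, -0.013, -0.987]] [  -5.9  600.2 1283.1] 0.9960859375
side 445.63510787812794 319.777027503399 196.53622311600554 [[-0.885, -0.465, -0.003], [-0.346, 0.664, -0.662], [0.31, -0.585, -0.749]] [ 519.9  252.6 1050.5] 0.995984375
```

View pics/top0.png

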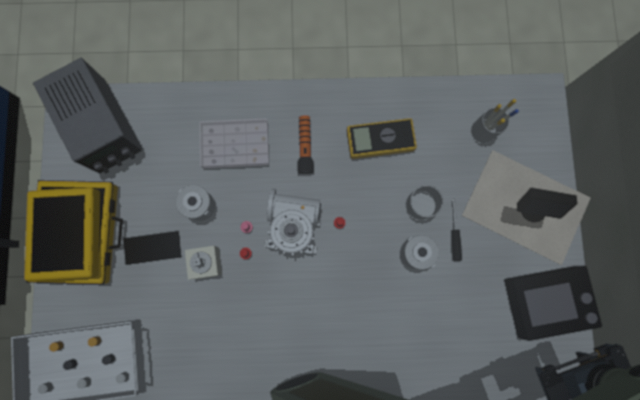

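View pics/side0.png

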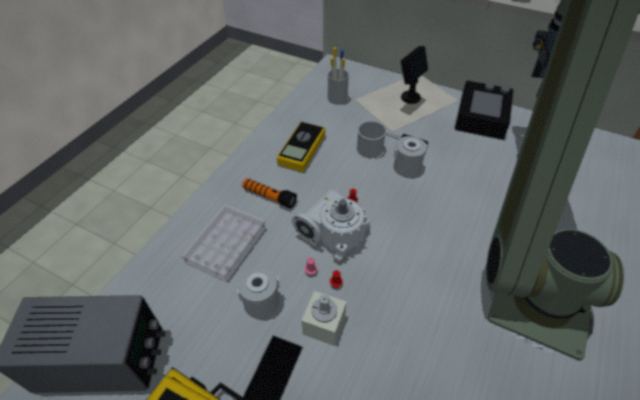

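Top view: gearbox hub around (291,230), open canister (422,203), white stand with shaft (201,262), lidded canisters at (193,202) and (420,252). The side view agrees: open canister (371,138), stand (324,315). Next I measure them and zoom in.

```bash
python3 - <<'E'
from h import *
T=grab('top');S=grab('side')
C=cloud(T);D=cloud(S)
def near(P,xy,r,z0,z1): 
    m=(np.hypot(P[...,0]-xy[0],P[...,1]-xy[1])<r)&(P[...,2]>z0)&(P[...,2]<z1); return P[m]
def circ(p):
    A=np.c_[2*p[:,:2],np.ones(len(p))];s=np.linalg.lstsq(A,(p[:,:2]**2).sum(1),rcond=None)[0];return s[:2],np.sqrt(s[2]+s[:2]@s[:2])
for n,(u,v),h,zs in (('gear',(291,230),118,[(112,124),(140,160)]),('can',(422,203),80,[(74,86)]),('stand',(201,262),70,[(66,73),(75,82),(115,128)])):
    g=ray(T,u,v,h);print(n,g.round(1))
    for z0,z1 in zs:
        for nm,P in(('T',C),('S',D)):
            p=near(P,g,50,z0,z1)
            if len(p)>4:
                r=cv2.minEnclosingCircle(p[:,:2].astype(np.float32)); print(nm,z0,z1,len(p),'mean',p.mean(0).round(1),'mec',np.round(r[0],1),round(r[1],1),'mid',((p.min(0)+p.max(0))/2).round(1))
def crop(f,u,v,w,k): return cv2.resize(f['img'][v-w:v+w,u-w:u+w],(k,k),interpolation=cv2.INTER_CUBIC)
M=np.vstack([np.hstack([crop(T,291,230,32,300),crop(T,201,262,22,300)]),np.hstack([crop(S,340,220,32,300),crop(S,324,312,28,300)])])
cv2.imwrite('pics/m1.png',cv2.convertScaleAbs(M,alpha=1.3))
E
```

```text
gear [500.6  46.7 118. ]
T 112 124 451 mean [500.8  48.1 117.5] mec [500.8  47.9] 42.4 mid [501.1  49.3 118. ]
S 112 124 315 mean [498.2  55.1 117.5] mec [501.   49.5] 39.6 mid [501.8  49.8 117.9]
T 140 160 53 mean [500.6  48.4 151.3] mec [500.7  48.1] 9.8 mid [500.7  48.9 148.5]
S 140 160 65 mean [499.8  50.9 148.2] mec [500.2  49. ] 10.5 mid [500.3  48.9 146.4]
can [ 565.6 -296.3   80. ]
T 74 86 100 mean [ 564.9 -293.7   80.5] mec [ 572.3 -306.7] 43.3 mid [ 572.4 -305.4   79.6]
S 74 86 93 mean [ 566.9 -293.9   78.3] mec [ 571.  -304.6] 43.5 mid [ 571.8 -304.4   78.9]
stand [428.3 282.4  70. ]
T 66 73 373 mean [428.3 283.4  70.2] mec [428.8 283.3] 49.4 mid [428.7 283.9  69.6]
S 66 73 609 mean [425.6 289.5  69.5] mec [427.9 283.1] 49.3 mid [428.4 283.6  69.6]
T 75 82 263 mean [428.2 281.4  78.3] mec [427.1 280.2] 46.9 mid [428.4 279.7  78.5]
S 75 82 329 mean [426.4 289.1  77.8] mec [432.6 284.2] 32.0 mid [432.6 285.   78.5]
T 115 128 57 mean [428.8 283.6 122.5] mec [429.3 284.3] 11.3 mid [429.6 284.1 121.8]
S 115 128 80 mean [427.9 285.2 120.8] mec [428.4 284.9] 11.3 mid [428.4 284.7 120.1]
```

View pics/m1.png

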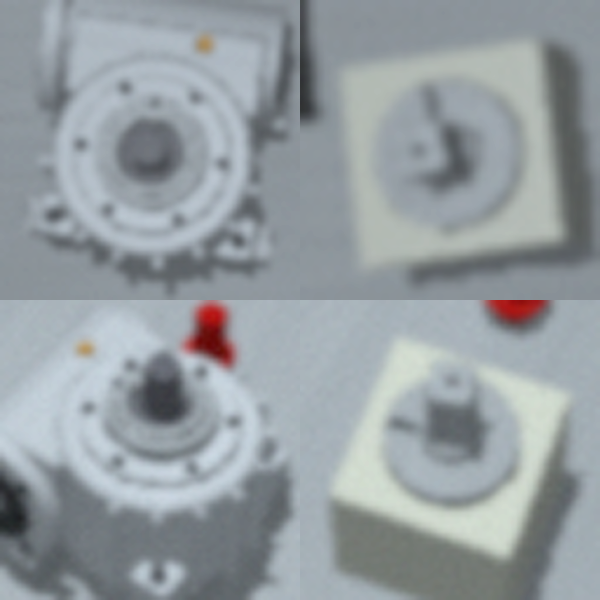

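Montage: the shaft's key line shows on the collar at about top (198,254) / side (315,307). The hub's mark isn't clear yet, so I sample the rim by angle.

```bash
python3 - <<'E'
from h import *
T=grab('top');S=grab('side')
c=np.array([428.6,284]);
for f,u,v in((T,198.1,253.9),(S,315.2,307.1)):
    g=ray(f,u,v,78)[:2]-c; print('key',g.round(1),np.degrees(np.arctan2(g[1],g[0])).round(1))
ang=np.arange(-80,81,5)
for nm,ctr,z,rs in(('hub',(500.6,48.7),118,(25.5,27,28.5)),('col',(428.6,284),78,(17,20,23,26))):
  for n,f in(('T',T),('S',S)):
    g=f['img'].mean(2).astype(np.float32)
    pts=np.array([[proj(f,(ctr[0]+r*np.cos(a),ctr[1]+r*np.sin(a),z)) for a in np.radians(ang)] for r in rs],np.float32)
    I=cv2.remap(g,pts[...,0],pts[...,1],cv2.INTER_CUBIC).mean(0)
    print(nm,n,' '.join(f'{a}:{i:.0f}' for a,i in zip(ang,I)))
E
```

```text
key [20.4  4.3] 11.9
key [17.6  5.2] 16.5
hub T -80:125 -75:122 -70:121 -65:123 -60:124 -55:125 -50:126 -45:128 -40:128 -35:128 -30:127 -25:128 -20:127 -15:119 -10:109 -5:112 0:123 5:128 10:131 15:131 20:130 25:132 30:134 35:132 40:130 45:129 50:128 55:129 60:128 65:130 70:132 75:133 80:132
hub S -80:88 -75:85 -70:84 -65:86 -60:86 -55:89 -50:97 -45:110 -40:118 -35:120 -30:125 -25:134 -20:135 -15:127 -10:118 -5:121 0:130 5:136 10:140 15:139 20:137 25:134 30:132 35:130 40:129 45:126 50:123 55:121 60:120 65:121 70:124 75:127 80:129
col T -80:126 -75:125 -70:124 -65:125 -60:126 -55:126 -50:125 -45:126 -40:127 -35:127 -30:126 -25:126 -20:126 -15:126 -10:125 -5:125 0:122 5:116 10:105 15:101 20:106 25:116 30:123 35:125 40:126 45:125 50:125 55:126 60:125 65:126 70:126 75:126 80:126
col S -80:134 -75:135 -70:130 -65:125 -60:129 -55:135 -50:138 -45:135 -40:131 -35:129 -30:130 -25:134 -20:135 -15:138 -10:139 -5:138 0:137 5:129 10:114 15:106 20:113 25:127 30:135 35:137 40:137 45:136 50:136 55:136 60:136 65:135 70:136 75:138 80:137
```

Call:
arm_command:
  rows:
    - {"delta_pos":[0,0,0],"roll":0,"jaw":100}

```text
time_s: 0.38
ee_pos: [170.9, -548.9, 213.8]
ee_rot: [-180.0, 0.0, 17.3]
force: [-0.4, -0.0, -0.5]
gripper_width: 91.2
gripper_force: 0.0
```

Key line at +15°, keyway mark at -9° (both views agree). I go above the plug.

Call:
arm_command:
  rows:
    - {"delta_pos":[246,-236,15],"roll":0,"jaw":60}
    - {"delta_pos":[492.5,-472.5,24],"roll":0,"jaw":60}
    - {"delta_pos":[492.5,-472.5,24],"roll":0,"jaw":60}
    - {"delta_pos":[492.5,-472.5,24],"roll":0,"jaw":60}
    - {"delta_pos":[492.5,-472.5,24],"roll":0,"jaw":60}
    - {"delta_pos":[492.5,-472.5,24],"roll":0,"jaw":60}
    - {"delta_pos":[492.5,-472.5,24],"roll":0,"jaw":60}
    - {"delta_pos":[492.5,-472.5,24],"roll":0,"jaw":60}
    - {"delta_pos":[492.5,-472.5,24],"roll":0,"jaw":60}
    - {"delta_pos":[492.5,-472.5,24],"roll":0,"jaw":60}
    - {"delta_pos":[492.5,-472.5,24],"roll":0,"jaw":60}
    - {"delta_pos":[492.5,-472.5,24],"roll":0,"jaw":60}
    - {"delta_pos":[492.5,-472.5,24],"roll":0,"jaw":60}
    - {"delta_pos":[492.5,-472.5,24],"roll":0,"jaw":60}
    - {"delta_pos":[492.5,-472.5,24],"roll":0,"jaw":60}
    - {"delta_pos":[492.5,-472.5,24],"roll":0,"jaw":60}
    - {"delta_pos":[492.5,-472.5,24],"roll":0,"jaw":60}
    - {"delta_pos":[492.5,-472.5,24],"roll":0,"jaw":60}
    - {"delta_pos":[492.5,-472.5,24],"roll":0,"jaw":60}
    - {"delta_pos":[492.5,-472.5,24],"roll":0,"jaw":60}

```text
time_s: 2.05
ee_pos: [500.0, 47.7, 189.8]
ee_rot: [180.0, 0.1, 17.3]
force: [0.2, 0.0, 0.3]
gripper_width: 55.0
gripper_force: 0.0
```

Call:
arm_command:
  rows:
    - {"delta_pos":[0.5,-0.5,25],"roll":0,"jaw":60}
    - {"delta_pos":[0.5,-0.5,50],"roll":0,"jaw":60}
    - {"delta_pos":[0.5,-0.5,62],"roll":0,"jaw":60}
    - {"delta_pos":[0.5,-0.5,62],"roll":0,"jaw":60}
    - {"delta_pos":[0.5,-0.5,62],"roll":0,"jaw":10}
    - {"delta_pos":[0.5,-0.5,62],"roll":0,"jaw":10}
    - {"delta_pos":[0.5,-0.5,62],"roll":0,"jaw":10}
    - {"delta_pos":[0.5,-0.5,62],"roll":0,"jaw":10}
    - {"delta_pos":[0.5,-0.5,62],"roll":0,"jaw":10}
    - {"delta_pos":[0.5,-0.5,62],"roll":0,"jaw":10}
    - {"delta_pos":[0.5,-0.5,62],"roll":0,"jaw":10}
    - {"delta_pos":[0.5,-0.5,62],"roll":0,"jaw":10}
  squeeze: 12

```text
time_s: 3.05
ee_pos: [501.4, 49.1, 128.5]
ee_rot: [180.0, -0.1, 17.3]
force: [-0.5, -0.4, 4.2]
gripper_width: 19.5
gripper_force: 12.0
```

Call:
arm_command:
  rows:
    - {"delta_pos":[0,0,-15],"roll":0,"jaw":10}
    - {"delta_pos":[0,0,-40],"roll":0,"jaw":10}
    - {"delta_pos":[0,0,-65],"roll":0,"jaw":10}
    - {"delta_pos":[0,0,-65],"roll":0,"jaw":10}
    - {"delta_pos":[-38,359,-65],"roll":0,"jaw":10}
    - {"delta_pos":[-38,359,-65],"roll":0,"jaw":10}
    - {"delta_pos":[-38,359,-65],"roll":0,"jaw":10}
    - {"delta_pos":[-38,359,-65],"roll":0,"jaw":10}
    - {"delta_pos":[-38,359,-65],"roll":0,"jaw":10}
    - {"delta_pos":[-38,359,-65],"roll":0,"jaw":10}
    - {"delta_pos":[-38,359,-65],"roll":0,"jaw":10}
    - {"delta_pos":[-38,359,-65],"roll":0,"jaw":10}
    - {"delta_pos":[-38,359,-65],"roll":0,"jaw":10}
    - {"delta_pos":[-38,359,-65],"roll":0,"jaw":10}
    - {"delta_pos":[-38,359,-65],"roll":0,"jaw":10}
    - {"delta_pos":[-38,359,-65],"roll":0,"jaw":10}

```text
time_s: 4.38
ee_pos: [571.0, -304.1, 191.9]
ee_rot: [-179.9, 0.1, 17.3]
force: [-0.5, 0.5, -0.9]
gripper_width: 19.4
gripper_force: 12.0
```

```bash
python3 - <<'E'
from h import *
s=env.state();print(s['ee_pos'].round(1),s['gripper_width'],s['force'].round(1))
S=grab('side');T=grab('top')
g=lambda f,u,v,w:cv2.resize(f['img'][v-w:v+w,u-w:u+w],(400,400),interpolation=cv2.INTER_CUBIC)
cv2.imwrite('pics/m2.png',np.hstack([g(S,370,120,60),g(S,342,215,30)]))
E
```

```text
[ 571.  -304.1  191.9] 19.413775541457177 [-0.5  0.5 -0.9]
```

View pics/m2.png

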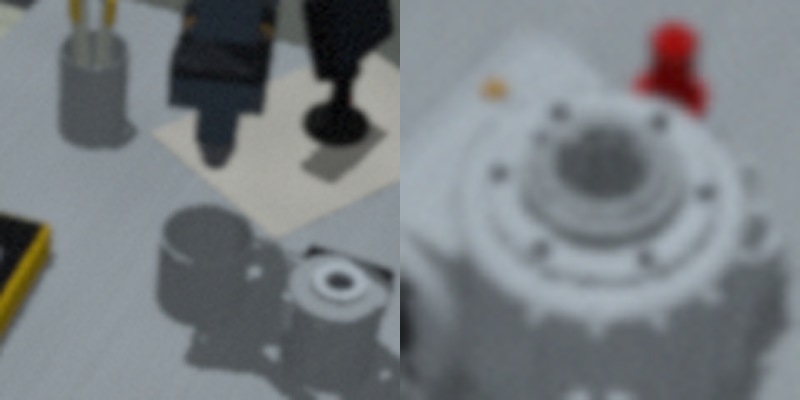

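The plug is held above the open canister (left tile, tip at (215,160), canister mouth at (208,235)), and the bore at right is empty. I lower and release.

Call:
arm_command:
  rows:
    - {"delta_pos":[0,1,40],"roll":0,"jaw":10}
    - {"delta_pos":[0,1,75],"roll":0,"jaw":10}
    - {"delta_pos":[0,1,90],"roll":0,"jaw":10}
    - {"delta_pos":[0,1,90],"roll":0,"jaw":10}
    - {"delta_pos":[0,1,90],"roll":0,"jaw":10}
    - {"delta_pos":[0,1,90],"roll":0,"jaw":45}
    - {"delta_pos":[0,1,90],"roll":0,"jaw":45}
    - {"delta_pos":[0,1,90],"roll":0,"jaw":45}
    - {"delta_pos":[0,1,90],"roll":0,"jaw":45}
    - {"delta_pos":[0,1,60],"roll":0,"jaw":45}
    - {"delta_pos":[0,1,20],"roll":0,"jaw":45}
    - {"delta_pos":[0,1,0],"roll":0,"jaw":45}
    - {"delta_pos":[0,1,0],"roll":0,"jaw":45}

```text
time_s: 5.57
ee_pos: [574.6, -307.5, 199.8]
ee_rot: [179.5, -0.5, 17.3]
force: [0.7, -0.4, 0.8]
gripper_width: 40.7
gripper_force: 0.0
```

```bash
python3 - <<'E'
from h import *
s=env.state();print(s['ee_pos'].round(2),s['ee_rot'].round(1),s['gripper_width'])
# move to above shaft, yaw 105
p=s['ee_pos'];a=np.radians(17.3);d=np.array([428.6-p[0],284.2-p[1]])
print('shift',(np.cos(a)*d[0]+np.sin(a)*d[1]).round(1),(np.sin(a)*d[0]-np.cos(a)*d[1]).round(1))
S=grab('side');T=grab('top')
g=lambda f,u,v,w:cv2.resize(f['img'][v-w:v+w,u-w:u+w],(400,400),interpolation=cv2.INTER_CUBIC)
cv2.imwrite('pics/m3.png',np.hstack([g(S,370,135,40),g(T,422,203,40)]))
E
```

```text
[ 574.58 -307.51  199.85] [179.5  -0.5  17.3] 40.70243991593939
shift 36.6 -608.4
```

View pics/m3.png

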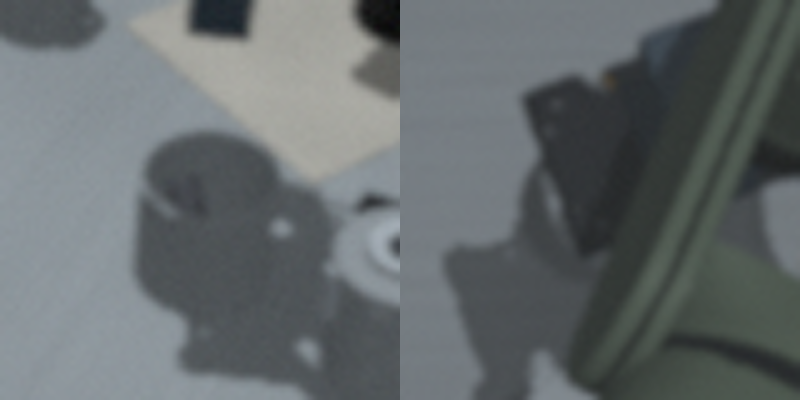

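The plug lies in the canister (dark shape at (190,190) inside the rim). Next, above the shaft with yaw ≈105°.

Call:
arm_command:
  rows:
    - {"delta_pos":[0,0,0],"roll":0,"jaw":60}
    - {"delta_pos":[38.8,-606,0],"roll":-17.5,"jaw":60}
    - {"delta_pos":[38.8,-606,0],"roll":-17.5,"jaw":60}
    - {"delta_pos":[38.8,-606,0],"roll":-17.5,"jaw":60}
    - {"delta_pos":[38.8,-606,0],"roll":-17.5,"jaw":60}
    - {"delta_pos":[38.8,-606,0],"roll":-17.5,"jaw":60}
    - {"delta_pos":[38.8,-606,0],"roll":-17.5,"jaw":60}
    - {"delta_pos":[38.8,-606,0],"roll":-17.5,"jaw":60}
    - {"delta_pos":[38.8,-606,0],"roll":-17.5,"jaw":60}
    - {"delta_pos":[38.8,-606,0],"roll":-17.5,"jaw":60}
    - {"delta_pos":[38.8,-606,0],"roll":-17.5,"jaw":60}
    - {"delta_pos":[38.8,-606,0],"roll":-17.5,"jaw":60}
    - {"delta_pos":[38.8,-606,0],"roll":-17.5,"jaw":60}
    - {"delta_pos":[38.8,-606,0],"roll":-17.5,"jaw":60}
    - {"delta_pos":[38.8,-606,0],"roll":-17.5,"jaw":60}
    - {"delta_pos":[38.8,-606,0],"roll":-17.5,"jaw":60}
    - {"delta_pos":[38.8,-606,0],"roll":-17.5,"jaw":60}
    - {"delta_pos":[38.8,-606,0],"roll":-17.5,"jaw":60}
    - {"delta_pos":[38.8,-606,0],"roll":-17.5,"jaw":60}
    - {"delta_pos":[38.8,-606,0],"roll":-17.5,"jaw":60}

```text
time_s: 7.33
ee_pos: [428.6, 282.9, 192.2]
ee_rot: [-179.9, 0.1, 104.7]
force: [-0.1, -0.6, -0.4]
gripper_width: 54.5
gripper_force: 0.0
```

Call:
arm_command:
  rows:
    - {"delta_pos":[0,0,0],"roll":0,"jaw":60}
    - {"delta_pos":[0,0,0],"roll":0,"jaw":60}
    - {"delta_pos":[0,0,0],"roll":0,"jaw":60}
    - {"delta_pos":[0,0,0],"roll":0,"jaw":60}

```text
time_s: 7.67
ee_pos: [428.9, 283.7, 193.0]
ee_rot: [180.0, 0.0, 104.7]
force: [0.2, 0.1, 0.1]
gripper_width: 55.1
gripper_force: 0.0
```

Call:
arm_command:
  rows:
    - {"delta_pos":[0,0,35],"roll":0,"jaw":60}
    - {"delta_pos":[0,0,70],"roll":0,"jaw":60}
    - {"delta_pos":[0,0,95],"roll":0,"jaw":60}
    - {"delta_pos":[0,0,107],"roll":0,"jaw":60}
    - {"delta_pos":[0,0,107],"roll":0,"jaw":60}
    - {"delta_pos":[0,0,107],"roll":0,"jaw":60}
    - {"delta_pos":[0,0,107],"roll":0,"jaw":5}
    - {"delta_pos":[0,0,107],"roll":0,"jaw":5}
    - {"delta_pos":[0,0,107],"roll":0,"jaw":5}
    - {"delta_pos":[0,0,107],"roll":0,"jaw":5}
    - {"delta_pos":[0,0,107],"roll":0,"jaw":5}
    - {"delta_pos":[0,0,107],"roll":0,"jaw":5}
    - {"delta_pos":[0,0,107],"roll":0,"jaw":5}
    - {"delta_pos":[0,0,107],"roll":0,"jaw":5}
    - {"delta_pos":[0,0,107],"roll":0,"jaw":5}
    - {"delta_pos":[0,0,107],"roll":0,"jaw":5}
  squeeze: 55

```text
time_s: 9.0
ee_pos: [428.5, 284.2, 86.3]
ee_rot: [-180.0, -0.0, 104.8]
force: [-1.9, -0.1, 5.2]
gripper_width: 17.7
gripper_force: 55.0
```

```bash
python3 -c "
from h import *
s=env.state();print(s['ee_pos'],s['ee_rot'],s['force'],s['torque'],s['gripper_width'])"
```

```text
[428.45435087 284.22186195  86.25625521] [-1.79979067e+02 -5.70981958e-04  1.04788344e+02] [-1.89915205 -0.08063743  5.16170497] [-0.11354998  0.27242262  0.02394911] 17.693704176955634
```

Call:
arm_command:
  rows:
    - {"delta_pos":[0,0,-8],"roll":0,"jaw":5}
    - {"delta_pos":[0,0,-25],"roll":0,"jaw":5}
    - {"delta_pos":[0,0,-55],"roll":0,"jaw":5}
    - {"delta_pos":[0,0,-85],"roll":0,"jaw":5}
    - {"delta_pos":[0,0,-115],"roll":0,"jaw":5}
    - {"delta_pos":[0,0,-135],"roll":0,"jaw":5}
    - {"delta_pos":[0,0,-140],"roll":0,"jaw":5}
    - {"delta_pos":[0,0,-140],"roll":0,"jaw":5}

```text
time_s: 9.67
ee_pos: [429.1, 284.4, 226.6]
ee_rot: [179.9, -0.0, 104.8]
force: [-0.1, 0.4, -5.3]
gripper_width: 17.7
gripper_force: 55.0
```

Call:
arm_command:
  rows:
    - {"delta_pos":[-30,1,0],"roll":0.8,"jaw":5}
    - {"delta_pos":[-65,2,0],"roll":1.6,"jaw":5}
    - {"delta_pos":[-100,4,0],"roll":2.4,"jaw":5}
    - {"delta_pos":[-135,5,0],"roll":3.2,"jaw":5}
    - {"delta_pos":[-170,6.5,0],"roll":4,"jaw":5}
    - {"delta_pos":[-205,8,0],"roll":4.8,"jaw":5}
    - {"delta_pos":[-230,9,0],"roll":4.8,"jaw":5}
    - {"delta_pos":[-245.8,9.6,0],"roll":4.8,"jaw":5}
    - {"delta_pos":[-245.8,9.6,0],"roll":4.8,"jaw":5}
    - {"delta_pos":[-245.8,9.6,0],"roll":4.8,"jaw":5}
    - {"delta_pos":[-245.8,9.6,0],"roll":4.8,"jaw":5}
    - {"delta_pos":[-245.8,9.6,0],"roll":4.8,"jaw":5}

```text
time_s: 10.67
ee_pos: [500.0, 49.9, 224.9]
ee_rot: [-179.9, 0.0, 80.9]
force: [0.8, 0.2, -5.6]
gripper_width: 17.9
gripper_force: 55.0
```

```bash
python3 - <<'E'
from h import *
s=env.state();print(s['ee_pos'].round(2),s['ee_rot'].round(1),s['gripper_width'],s['force'].round(1))
S=grab('side');T=grab('top')
g=lambda f,u,v,w:cv2.resize(f['img'][v-w:v+w,u-w:u+w],(400,400),interpolation=cv2.INTER_CUBIC)
cv2.imwrite('pics/m4.png',np.hstack([g(S,342,195,60),g(T,291,225,50)]))
E
```

```text
[499.95  49.88 224.9 ] [-179.9    0.    80.9] 17.870376471048225 [ 0.8  0.2 -5.6]
```

View pics/m4.png

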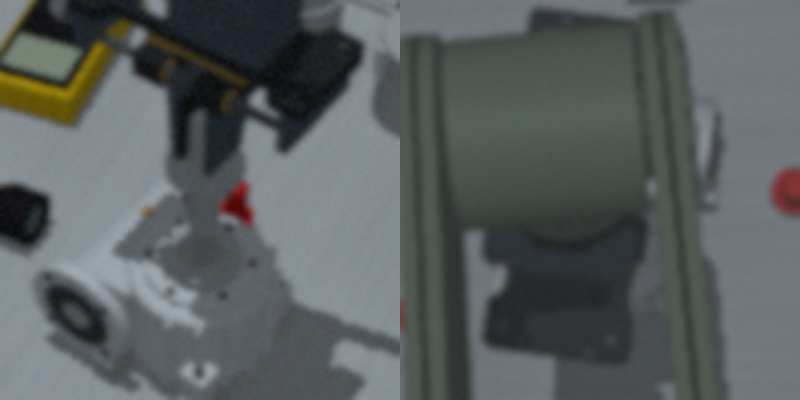

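The shaft hangs over the hub (side tile, nose at (200,230) above the bore). I lower the nose in.

Call:
arm_command:
  rows:
    - {"delta_pos":[0,0,12],"roll":0,"jaw":5}
    - {"delta_pos":[0,0,24],"roll":0,"jaw":5}
    - {"delta_pos":[0,0,30],"roll":0,"jaw":5}
    - {"delta_pos":[0,0,34],"roll":0,"jaw":5}
    - {"delta_pos":[0,0,37],"roll":0,"jaw":5}
    - {"delta_pos":[0,0,40],"roll":0,"jaw":5}
    - {"delta_pos":[0,0,43],"roll":0,"jaw":5}
    - {"delta_pos":[0,0,46],"roll":0,"jaw":5}
    - {"delta_pos":[0,0,46],"roll":0,"jaw":5}
    - {"delta_pos":[0,0,46],"roll":0,"jaw":5}

```text
time_s: 11.6
ee_pos: [500.8, 49.0, 179.9]
ee_rot: [180.0, -0.0, 80.8]
force: [0.4, -0.4, -4.5]
gripper_width: 17.9
gripper_force: 55.0
```

Call:
arm_command:
  rows:
    - {"delta_pos":[0,0,3],"roll":0,"jaw":5}
    - {"delta_pos":[0,0,6],"roll":0,"jaw":5}
    - {"delta_pos":[0,0,8],"roll":0,"jaw":5}
    - {"delta_pos":[0,0,8],"roll":0,"jaw":5}
    - {"delta_pos":[0,0,8],"roll":0,"jaw":5}

```text
time_s: 12.02
ee_pos: [500.7, 49.1, 171.8]
ee_rot: [-180.0, 0.0, 80.8]
force: [-0.6, -0.6, -4.9]
gripper_width: 18.0
gripper_force: 55.0
```

Call:
arm_command:
  rows:
    - {"delta_pos":[0,0,1.5],"roll":0,"jaw":5}
    - {"delta_pos":[0,0,3],"roll":0,"jaw":5}
    - {"delta_pos":[0,0,4],"roll":0,"jaw":5}
    - {"delta_pos":[0,0,5],"roll":0,"jaw":5}
    - {"delta_pos":[0,0,5],"roll":0,"jaw":5}
    - {"delta_pos":[0,0,5],"roll":0,"jaw":5}

```text
time_s: 12.52
ee_pos: [500.7, 49.1, 166.8]
ee_rot: [-180.0, 0.0, 80.8]
force: [-0.4, -0.4, -5.4]
gripper_width: 17.6
gripper_force: 55.0
```

```bash
python3 -c "
from h import *
s=env.state();print(s['ee_pos'],s['ee_rot'],s['force'],s['torque'],s['gripper_width'])"
```

```text
[500.72493377  49.06374023 166.84468642] [-1.79996018e+02  4.34159117e-03  8.07908721e+01] [-0.44913413 -0.35213319 -5.44198603] [-0.10043065 -0.02141563 -0.00633438] 17.615510909111997
```

Call:
arm_command:
  rows:
    - {"delta_pos":[0,0,2],"roll":0,"jaw":5}
    - {"delta_pos":[0,0,4],"roll":0,"jaw":5}
    - {"delta_pos":[0,0,6],"roll":0,"jaw":5}
    - {"delta_pos":[0,0,8],"roll":0,"jaw":5}
    - {"delta_pos":[0,0,8],"roll":0,"jaw":5}
    - {"delta_pos":[0,0,8],"roll":0,"jaw":5}

```text
time_s: 13.02
ee_pos: [500.7, 49.1, 158.7]
ee_rot: [-180.0, 0.0, 80.8]
force: [0.6, -0.2, -5.4]
gripper_width: 17.5
gripper_force: 55.0
```

The key is in the keyway without contact force; I continue down.

Call:
arm_command:
  rows:
    - {"delta_pos":[0,0,3],"roll":0,"jaw":5}
    - {"delta_pos":[0,0,6],"roll":0,"jaw":5}
    - {"delta_pos":[0,0,9],"roll":0,"jaw":5}
    - {"delta_pos":[0,0,12],"roll":0,"jaw":5}
    - {"delta_pos":[0,0,15],"roll":0,"jaw":5}
    - {"delta_pos":[0,0,17],"roll":0,"jaw":5}
    - {"delta_pos":[0,0,17],"roll":0,"jaw":5}
    - {"delta_pos":[0,0,17],"roll":0,"jaw":5}

```text
time_s: 13.68
ee_pos: [500.7, 49.1, 141.8]
ee_rot: [-180.0, 0.0, 80.8]
force: [-0.2, -0.6, -4.4]
gripper_width: 17.6
gripper_force: 55.0
```

Call:
arm_command:
  rows:
    - {"delta_pos":[0,0,1],"roll":0,"jaw":5}
    - {"delta_pos":[0,0,2],"roll":0,"jaw":5}
    - {"delta_pos":[0,0,3],"roll":0,"jaw":5}
    - {"delta_pos":[0,0,4],"roll":0,"jaw":5}
    - {"delta_pos":[0,0,5],"roll":0,"jaw":5}
    - {"delta_pos":[0,0,5],"roll":0,"jaw":5}
    - {"delta_pos":[0,0,5],"roll":0,"jaw":5}
    - {"delta_pos":[0,0,5],"roll":0,"jaw":5}

```text
time_s: 14.35
ee_pos: [500.8, 49.0, 137.3]
ee_rot: [180.0, 0.0, 80.8]
force: [-1.2, -0.7, 1.2]
gripper_width: 18.0
gripper_force: 55.0
```

Call:
arm_command:
  rows:
    - {"delta_pos":[0,0,1],"roll":0,"jaw":5}
    - {"delta_pos":[0,0,2],"roll":0,"jaw":5}
    - {"delta_pos":[0,0,2.5],"roll":0,"jaw":5}
    - {"delta_pos":[0,0,3],"roll":0,"jaw":5}
    - {"delta_pos":[0,0,3],"roll":0,"jaw":5}
    - {"delta_pos":[0,0,3],"roll":0,"jaw":5}
  squeeze: 60

```text
time_s: 14.85
ee_pos: [500.9, 49.0, 134.5]
ee_rot: [180.0, 0.0, 80.8]
force: [-2.2, -0.6, 5.7]
gripper_width: 17.7
gripper_force: 60.0
```

Call:
arm_command:
  rows:
    - {"delta_pos":[0,0,0.5],"roll":0,"jaw":5}
    - {"delta_pos":[0,0,1],"roll":0,"jaw":5}
    - {"delta_pos":[0,0,1],"roll":0,"jaw":5}
    - {"delta_pos":[0,0,1],"roll":0,"jaw":5}
    - {"delta_pos":[0,0,1],"roll":0,"jaw":5}

```text
time_s: 15.27
ee_pos: [500.9, 49.0, 134.2]
ee_rot: [179.9, -0.0, 80.8]
force: [-3.8, -1.0, 10.3]
gripper_width: 17.3
gripper_force: 60.0
```

Call:
arm_command:
  rows:
    - {"delta_pos":[0,0,0.5],"roll":0,"jaw":5}
    - {"delta_pos":[0,0,1],"roll":0,"jaw":5}
    - {"delta_pos":[0,0,1],"roll":0,"jaw":5}
    - {"delta_pos":[0,0,1],"roll":0,"jaw":5}
    - {"delta_pos":[0,0,1],"roll":0,"jaw":5}
    - {"delta_pos":[0,0,1],"roll":0,"jaw":5}
    - {"delta_pos":[0,0,1],"roll":0,"jaw":5}

```text
time_s: 15.85
ee_pos: [500.9, 49.0, 134.2]
ee_rot: [179.9, -0.0, 80.8]
force: [-6.0, -1.8, 16.2]
gripper_width: 17.7
gripper_force: 60.0
```

```bash
python3 - <<'E'
from h import *
s=env.state();print(s['ee_pos'].round(2),s['ee_rot'].round(1),s['gripper_width'],s['force'].round(1))
S=grab('side')
D=cloud(S);p=D[(np.hypot(D[...,0]-500.8,D[...,1]-49)<27)&(np.hypot(D[...,0]-500.8,D[...,1]-49)>18)&(D[...,2]>121)&(D[...,2]<132)]
print(len(p),np.median(p[:,2]))
g=lambda f,u,v,w:cv2.resize(f['img'][v-w:v+w,u-w:u+w],(400,400),interpolation=cv2.INTER_CUBIC)
cv2.imwrite('pics/m5.png',np.hstack([g(S,342,212,30),g(S,370,150,45)]))
E
```

```text
[500.93  49.01 134.23] [179.9  -0.   80.8] 17.729088074570633 [-6.  -1.8 16.2]
105 125.85537368905116
```

View pics/m5.png

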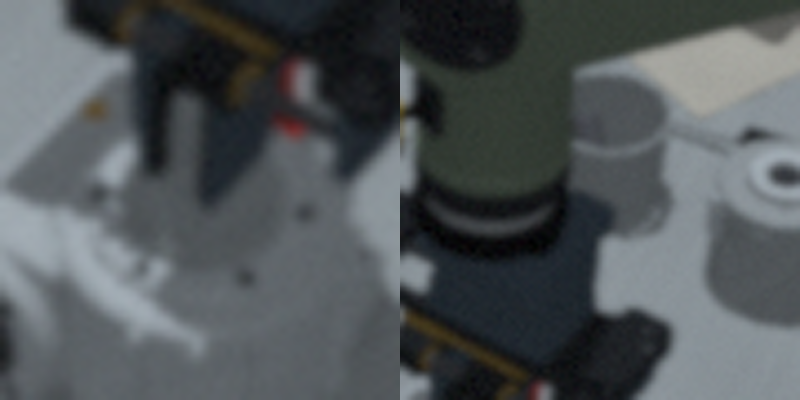

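The collar sits on the hub (around (215,225)). Its top measures 125.9 mm against 126 expected. The tool height no longer changes as the force rises, so the collar is on the rim. Handing in.

```bash
python3 -c "
from workcell import env
print(env.job_done())"
```

```text
the job is handed in; nothing more can be done
None
```

The dust plug is in the open canister, and the keyed shaft is in the bore with its key in the keyway and its collar home on the rim, still gripped and pressed down with about 16 N. I handed the job in at about 16 s on the robot's clock; no verdict came back.

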